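# Crank a guide block home under the wire brush

## Robot

A 6-joint arm with a two-finger parallel gripper is mounted at the origin on the work surface. World frame = base frame: x ahead of the robot, y to its left, z up, the work surface at z = 0. Lengths are in m, angles in rad, forces in N, time in s.
With the tool pointing down it reaches from about 0.275 to 0.825 m from the base axis. Payload 4.9 kg.
Tool frame: the origin (TCP) lies midway between the tips of the shut fingers; the grasp point (between the pads) lies 19 mm behind it (bot.grip_depth is the distance from the TCP to the grasp point, in m); z points along the fingers, y is the line along which they close (so a half turn about z gives the same grasp; the last joint's range is limited). The gripper opens to 85 mm and grips with 20 to 120 N. Pads are 22 mm wide; open, the fingers measure 114 mm over their backs; the gripper's body (76 mm by 85 mm) begins 54 mm behind the grasp point. The pads swing forward as they close: fully open they stand 13 mm farther back than shut.
Start: joints at [-1.409, 0.326, -0.193, 1.052, 0, 1.437], TCP at [0.16, -0.526, 0.231] pointing down, gripper open.
Joint ranges: [-2.65, 2.65], [-0.97, 1.79], [-1.3, 1.35], [-1.93, 2.1], [-1.47, 1.37], [-3.14, 3.14]. Speed limits (rad/s): [2.57, 2.57, 3.14, 3.14, 3.14, 3.14].

## Interface

Orientations are given as a unit quaternion [w, x, y, z].
In Python, from cell import bot gives the robot as it stands. Calls block until the motion is done:
- bot.move_pose(position, orientation): joint-space move of the TCP to a pose.
- bot.move_linear(position, speed=0.15, rotation=None, until_force=None): straight line of the TCP; rotation=None keeps the orientation; speed is the mean speed in m/s. With until_force (N) it stops when the force on the tool has changed by that much, and returns True; else False.
- bot.goto_joints(angles): joint-space move.
- bot.set_gripper(opening, grasp_force=None): opening from 0.0 (shut) to 1.0 (fully open); grasp_force is the grip in N (None keeps the last); returns when the fingers have stopped.
- bot.wait(seconds).
- bot.solve_ik(position, orientation): joint angles nearest the present ones, or None.
- bot.camera(name): name is "side" or "top" or "wrist"; returns the picture (420x560x3 uint8, red, green, blue); there is no depth.
- bot.calibration(name): a dict with "mtx" (3x3 intrinsics, pixels), "k1" (the pictures are not rectified: a ray, as slopes to the right and down, at radius r is drawn at 1 + k1 r^2 times it, then the intrinsics apply), "extrinsics" (4x4, takes a point from world to camera coordinates); the wrist camera has in their place "hand_eye" (4x4, takes a point from camera to tool coordinates, whose origin is the TCP and whose axes are the flange's). Camera axes: x right, y down, z forward; pixel columns grow to the right and rows downward; lengths in m; the calibration is good to about 2 mm. A picture is of the moment at which its call begins: read the wrist's pose just before it. calibration takes no time and is no camera call.
A pose or a line that the arm cannot do raises bot.PlanningError and nothing moves.
- bot.close_job(): hands the job in; it is judged then, once.
Trained networks look in the newest picture that a camera, given by its name, has taken for a name from the list of things; names that differ only in an ending like _2 or _b are one class to them, and where a whole thing is asked for, a point or a joint stands for the part that bears it (a point fixed in the world has none). Each returns a list of dicts, best first, with "confidence" (0 to 1); they miss things now and then, are a little off and sometimes report something else, mostly with a low value. They report only what shows in the picture. A call takes as long as a camera call. They do not tell look-alikes from the thing itself.
- bot.search_frame(camera, thing): "bbox" ([left, top, width, height] in pixels, round what is visible of it).
Readings, each from a call of its own:
- bot.read_clock(): time.
- bot.read_joint_positions(): joint angles.
- bot.read_joint_vel(): joint speeds.
- bot.read_joint_efforts(): joint torques, N m.
- bot.read_position(): TCP position.
- bot.read_tool_rot(): TCP orientation.
- bot.read_ft_force(): force on the tool from outside, world axes, zero at the start.
- bot.read_moment(): the same for the moment, N m.
- bot.read_gripper_width(): opening from 0.0 (shut) to 1.0 (fully open).
- bot.read_finger_force(): force on a finger pad.
Only numpy, scipy, OpenCV 4.12 (cv2) and the standard library are available. Lean on these libraries where they do the work, as an engineer would, in place of code of your own. Each camera call takes 0.05 s, during which the arm holds its last target. There are 200 camera calls.

## Task

Set the aluminium guide block down in the channel of the hand-cranked feed, between ram and stop, and let it go. Then turn the crank clockwise by its knob, steadily through the stiff spot in every turn and never letting it spring ahead or fly back, until the ram presses the block firmly, but not brutally, home against the stop. Ease the crank back until it no longer pushes on your hand and let go, leaving the block flush with the stop and the other things on the bench undisturbed.

Things in the scene. Friction and masses are not known exactly. Their poses are not given: they have to be found in the camera images.
- machine: grey bed plate of the hand-cranked feed, 130 x 420 x 12 mm, long side along its y; origin on the bench under the plate, 10 mm in -y from its centre. Channel along y, 48 mm wide, centred on x = 0, floor at z = 12 mm, rails with tops flared to 63 mm, 17 mm above the floor, from y = -40 to +190 mm. Green gear housing 100 x 90 mm, top at z = 100 mm, centred at y = -110 mm. The ram pushes to +y
- bay (a point): point on the channel floor and centre line at machine y = +40 mm: middle of the loading bay between ram and stop; machine's axes
- ram_face (a point): centre of the ram's rubber-faced pushing end (36 mm wide, 24 mm high; the rubber gives about 1 mm for 60 N), 15 mm above the channel floor, at machine y = -30 mm at the start; machine's axes
- ram (a joint): travel of the ram towards the stop (m), 0 at the start, at most 0.17; geared to the spindle, 10 mm for each rad
- spindle_axis (a point): point on the vertical axis of the crank spindle, 112 mm above the bench, at machine x = 0, y = -110 mm
- spindle (a joint): turn of the crank (rad), 0 at the start, grows clockwise from above and drives the ram forward. At the knob: drag 2.3 N, plus an eccentric's 5.1 sin(a) (1 - cos(a)) N at turn a: +6.6 N at 2.1 rad of each turn, -6.6 N (runs ahead by itself) at 4.2 rad. 1 to 2 rad/s is a good pace, over 5 rad/s is springing. With the block on the stop each extra 1 N at the knob presses 6.5 N more
- knob_mid (a point): mid-height of the black upright crank knob: 26 mm diameter, 50 mm tall, spins freely on its pin. It runs on a level circle of 65 mm radius about the spindle axis, 150 mm above the bench; the flat steel arm under it, 20 mm wide, has its top at 121 mm. The arm is clamped on at a different angle each time, roughly towards the robot
- brush_head: fixed head on the bed at the channel's +y end, machine's axes; origin at the bottom middle of the stop face, on the channel floor. Stop: dark steel block 66 mm wide, 40 high, 30 deep, face looking to -y. Above it a wire wheel (80 mm diameter, centre 112 mm up) on an arbor from an upright chipboard panel 90 mm behind the face. Bolted 135 to 165 mm along machine y
- block: loose aluminium guide block, about 220 g: base 40 x 56 x 30 mm (x, y, z), on its middle a square boss 30 x 30 x 30 mm to grip it by; origin under the centre of the base. It goes in the channel lengthwise, either way round, 4 mm play each side; home, its origin is 28 mm short of the stop face. It needs over 25 N on the stop to seat, over 120 N mars it
- spare_brush: bystander: spare wire wheel, 76 mm diameter, 22 mm high, lying flat
- tin: bystander: upright tin, 68 mm diameter, 85 mm tall
- screwdriver: bystander: screwdriver lying on the bench
- basin: bystander: open green plastic basin, 140 x 250 x 65 mm, beyond the feed
There are look-alikes about, which are no part of the job. What is shaped like the block but blue or yellow is not meant.

How it is judged:
On the way, in this order (a step that is already met when the one before it is completed fails the run):
1. the block lies flat in the channel between ram and stop, let go, the ram not yet moved up (x of block in the frame of machine between -0.006 and 0.006 m and z of block in the frame of machine below 0.016 m and y of block in the frame of ram_face above 0.026 m and y of block in the frame of brush_head below -0.032 m and angle between the y axis of block and the y axis of machine, either way round below 0.12 rad and contact force between the fingers and block below 0.1 N and value of joint spindle below 2 rad), for 0.2 s.
2. the ram, cranked forward, presses the block against the stop with more than 25 N, nothing else pushing the block (contact force between block and brush_head above 25 N and value of joint ram above 0.09 m and contact force between the fingers and block below 0.1 N), for 0.1 s.
At the end, for the whole second after the job is handed in: the block lies flat in the channel, its front within 2 mm of the stop face, and block and crank are at rest and released (y of block in the frame of brush_head between -0.03 and -0.024 m and x of block in the frame of machine between -0.006 and 0.006 m and z of block in the frame of machine below 0.016 m and angle between block's own z axis and vertical below 0.08 rad and angle between the y axis of block and the y axis of machine, either way round below 0.12 rad and linear speed of block below 0.02 m/s and velocity of joint spindle between -0.2 and 0.2 rad/s); the robot touches nothing.
It fails at once if the crank springs ahead or flies back (faster than 5 rad/s) (velocity of joint spindle above 5 rad/s or velocity of joint spindle below -5 rad/s).
It fails at once if the block is pressed on the stop with more than 120 N (contact force between block and brush_head above 120 N).
It fails at once if a bystander is moved by more than 30 mm (distance of any of spare_brush, tin, screwdriver, basin from where it was at the start of the episode above 0.03 m).
It also fails if it takes over 72 s, if anything falls off the work surface, if the arm or the gripper's body presses on something with over 40 N, if the wrist force passes 120 N, or if a joint passes its speed limit or range.

## Working session

There is one attempt and no reset: what is moved stays moved. The work goes in short steps, each a Python script; the robot and the scene stay as the last script left them, time stands still between calls to the robot, and variables do not carry over. Pictures are saved under pics/ and viewed, at most 10 in all, crops included, and the job is handed in when it is done.

```bash
ls; mkdir -p pics
python3 - <<'E'
from cell import bot
import cv2,numpy as np
for c in ("top","side"):
    im=bot.camera(c); cv2.imwrite(f"pics/{c}0.png",im[:,:,::-1])
    print(c,np.round(bot.calibration(c)["mtx"],1).tolist(),bot.calibration(c)["k1"],np.round(bot.calibration(c)["extrinsics"],3).tolist())
    for t in ("block","knob_mid","machine","brush_head","ram","spindle","tin","screwdriver","spare_brush","basin"):
        print(t,[(np.round(d["bbox"]).astype(int).tolist(),round(d["confidence"],2)) for d in bot.search_frame(c,t)][:4])
print(bot.read_clock(), bot.read_tool_rot(), bot.calibration("wrist"))
E
```

```text
pics
top [[393.7, 0.0, 275.5], [0.0, 393.7, 213.6], [0.0, 0.0, 1.0]] -0.10319107544087586 [[0.02, -1.0, -0.006, -0.122], [-0.996, -0.019, -0.087, 0.585], [0.087, 0.008, -0.996, 1.11], [0.0, 0.0, 0.0, 1.0]]
block [([364, 236, 22, 21], 0.88), ([329, 264, 19, 26], 0.77), ([327, 234, 22, 16], 0.71)]
knob_mid [([226, 233, 13, 9], 0.66)]
machine [([132, 193, 151, 61], 0.85)]
brush_head [([38, 170, 114, 104], 0.93), ([230, 208, 11, 35], 0.27)]
ram [([212, 208, 72, 20], 0.54)]
spindle [([228, 208, 13, 36], 0.85)]
tin [([357, 183, 27, 30], 0.67), ([130, 192, 154, 61], 0.62), ([173, 111, 91, 63], 0.55), ([308, 181, 16, 26], 0.54)]
screwdriver [([403, 202, 11, 70], 0.79)]
spare_brush [([305, 182, 22, 25], 0.78)]
basin [([173, 113, 93, 65], 0.56)]
side [[416.4, 0.0, 282.3], [0.0, 416.4, 204.0], [0.0, 0.0, 1.0]] 0.017082180495251627 [[0.998, -0.064, 0.003, -0.586], [-0.042, -0.686, -0.727, 0.02], [0.048, 0.725, -0.687, 1.016], [0.0, 0.0, 0.0, 1.0]]
block [([221, 242, 25, 36], 0.94), ([230, 332, 36, 44], 0.8), ([181, 285, 36, 38], 0.72), ([236, 278, 33, 37], 0.65)]
knob_mid [([244, 145, 11, 24], 0
[... 246 characters left out ...]
], 0.93)]
spare_brush [([303, 254, 32, 35], 0.68)]
basin [([330, 140, 69, 81], 0.66)]
1.1 [-2.07528002e-06  9.89083032e-01  1.47359276e-01  2.53439851e-05] {'mtx': array([[346.00233331,   0.        , 279.23715953],
       [  0.        , 346.00233331, 211.71638286],
       [  0.        ,   0.        ,   1.        ]]), 'k1': -0.05443684863203196, 'hand_eye': array([[ 8.35869831e-04, -9.64186139e-01, -2.65225171e-01,
         6.64304545e-02],
       [ 9.99999302e-01,  1.02729593e-03, -5.83033825e-04,
         5.54181408e-04],
       [ 8.34617870e-04, -2.65224499e-01,  9.64186325e-01,
        -1.42191983e-01],
       [ 0.00000000e+00,  0.00000000e+00,  0.00000000e+00,
         1.00000000e+00]])}
```

Run:
```python
import cv2
a=cv2.imread("pics/top0.png")[90:310,20:450]; cv2.imwrite("pics/topc.png",cv2.resize(a,(800,409),interpolation=cv2.INTER_CUBIC))
a=cv2.imread("pics/side0.png")[30:420,150:430]; cv2.imwrite("pics/sidec.png",cv2.resize(a,(431,600),interpolation=cv2.INTER_CUBIC))
```

```text
(no output)
```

View pics/topc.png

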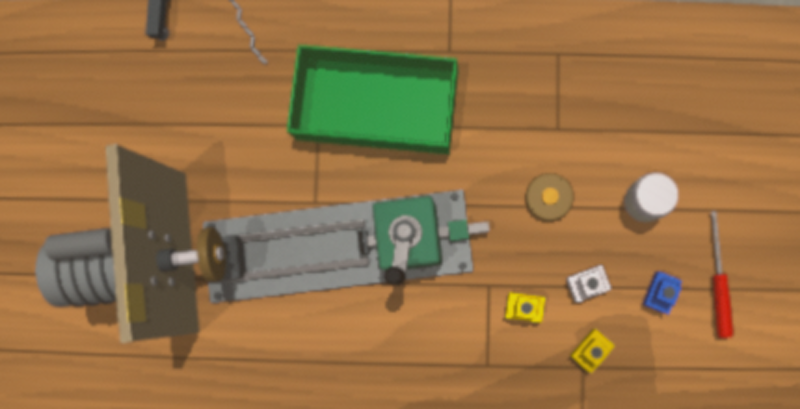

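View pics/sidec.png

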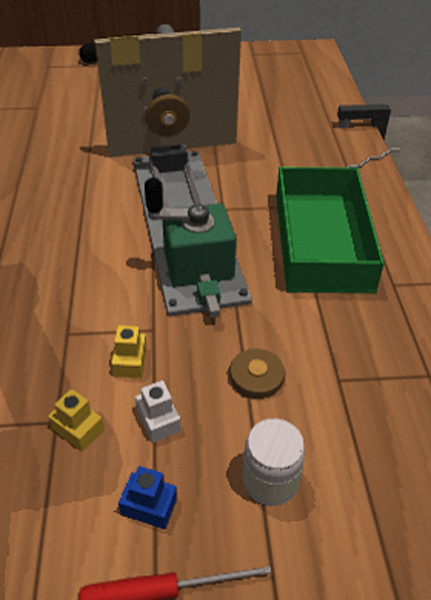

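The top view shows four block-shaped things. By full-image pixel they are silver at (337,243), yellow at (302,256), yellow at (339,279) and blue at (376,248). I choose the silver one. The machine runs to the left (+y world), and the knob is at about (232,237).

```bash
cat > h.py <<'E'
from cell import bot
import cv2,numpy as np
from scipy.spatial.transform import Rotation as R
def rot(q): return R.from_quat([q[1],q[2],q[3],q[0]])
def down(yaw):  # tool z down, tool y axis at angle yaw in the world
    c,s=np.cos(yaw),np.sin(yaw); y=np.array([c,s,0]); z=np.array([0,0,-1.]); x=np.cross(y,z)
    q=R.from_matrix(np.c_[x,y,z]).as_quat(); return np.r_[q[3],q[:3]]
def campose(name):
    c=bot.calibration(name)
    if name=="wrist":
        T=np.eye(4); T[:3,:3]=rot(bot.read_tool_rot()).as_matrix(); T[:3,3]=bot.read_position()
        return c,T@c["hand_eye"]
    return c,np.linalg.inv(c["extrinsics"])
def px2w(c,T,uv,z):
    K=c["mtx"]; d=np.array([(uv[0]-K[0,2])/K[0,0],(uv[1]-K[1,2])/K[1,1]]); s=d.copy()
    for _ in range(20): s=d/(1+c["k1"]*(s@s))
    r=T[:3,:3]@np.r_[s,1]; return T[:3,3]+r*(z-T[2,3])/r[2]
def w2px(c,T,p):
    q=np.linalg.inv(T)@np.r_[p,1]; s=q[:2]/q[2]; s=s*(1+c["k1"]*(s@s)); K=c["mtx"]
    return np.array([s[0]*K[0,0]+K[0,2],s[1]*K[1,1]+K[1,2]])
E
python3 - <<'E'
from h import *
c,T=campose("top")
f=lambda u,v,z: np.round(px2w(c,T,(u/1.8605+20,v/1.8605+90),z),3)
for n,u,v,z in [("blk",592,283,.06),("c1",463,191,.012),("c2",472,271,.012),("c3",210,301,.012),("spin",404,231,.125),("knob",395,275,.175),("tin",657,195,.085),("yel",525,307,.06),("stopL",243,238,.052),("stopR",243,275,.052)]: print(n,f(u,v,z))
E
```

```text
blk [ 0.508 -0.287  0.06 ]
c1 [ 0.65  -0.089  0.012]
c2 [ 0.524 -0.106  0.012]
c3 [0.468 0.307 0.012]
spin [ 0.575 -0.01   0.125]
knob [ 0.512 -0.005  0.175]
tin [ 0.639 -0.379  0.085]
yel [ 0.471 -0.187  0.06 ]
stopL [0.566 0.245 0.052]
stopR [0.509 0.242 0.052]
```

Run:
```python
from h import *
bot.move_pose([0.508,-0.287,0.20],down(-np.pi/2))
c,T=campose("wrist"); im=bot.camera("wrist"); np.savez("w1.npz",T=T,im=im)
print([(np.round(d["bbox"]).tolist(),round(d["confidence"],2)) for d in bot.search_frame("wrist","block")])
print(w2px(c,T,[0.508,-0.287,.06]),bot.read_clock(),bot.read_joint_positions())
x0,y0=np.maximum(w2px(c,T,[0.508,-0.287,.04])-[140,105],0).astype(int); print(x0,y0)
cv2.imwrite("pics/w1.png",cv2.resize(im[y0:y0+210,x0:x0+280,::-1],(800,600),interpolation=cv2.INTER_CUBIC))
```

```text
[([257.0, 250.0, 61.0, 76.0], 0.94), ([242.0, 160.0, 70.0, 61.0], 0.92), ([366.0, 166.0, 69.0, 69.0], 0.88), ([148.0, 200.0, 64.0, 59.0], 0.7)]
[277.56414077 198.47137985] 2.7583 [-6.42571796e-01  4.09130263e-01 -1.51686987e-01  1.00979257e+00
 -2.13704052e-04  2.50065787e+00]
137 88
```

View pics/w1.png

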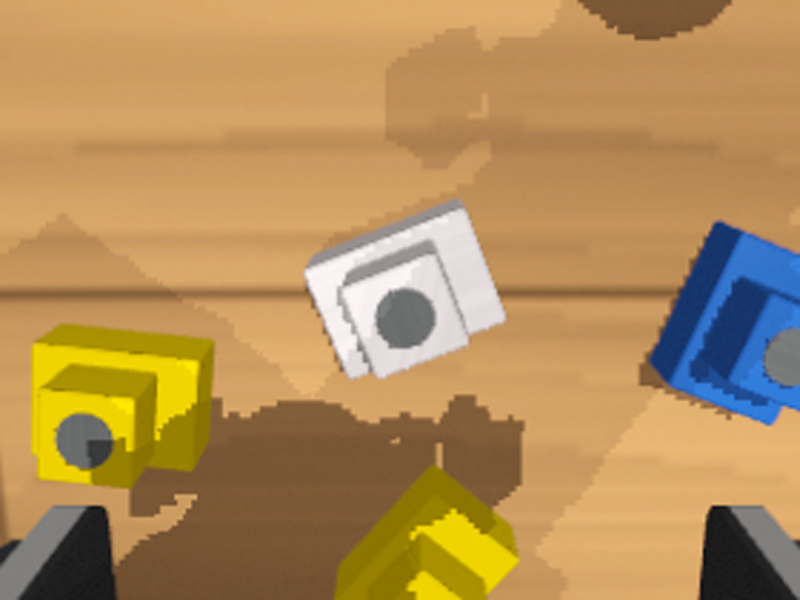

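The crop confirms the silver block: boss disc at crop (405,318), full image (279,199), long side running from (305,268) to (462,205) in the crop. The yellow and blue copies stand clear of it. Next I compute the pose, grasp the boss and look at the machine.

Run:
```python
from h import *
c=bot.calibration("wrist"); T=np.load("w1.npz")["T"]
f=lambda u,v,z: px2w(c,T,(u/2.857+137,v/2.857+88),z)[:2]
B=np.array([f(*p,.06) for p in [(340,292),(432,252),(470,343),(382,378)]]); base=np.array([f(*p,.03) for p in [(305,268),(462,205),(506,320)]])
print(B,B.mean(0),f(405,318,.06),base,np.linalg.norm(np.diff(base,axis=0),axis=1),(base[0]+base[2])/2, np.linalg.norm(np.diff(B,axis=0),axis=1))
d=base[1]-base[0]; print("long axis yaw",np.arctan2(d[1],d[0]), np.arctan2(*(B[1]-B[0])[::-1]))
```

```text
[[ 0.51506723 -0.2690661 ]
 [ 0.52682421 -0.29579029]
 [ 0.49969865 -0.30719392]
 [ 0.48890357 -0.28112931]] [ 0.50762341 -0.2882949 ] [ 0.50728235 -0.28799862] [[ 0.51663019 -0.25591319]
 [ 0.53674625 -0.30591777]
 [ 0.49950359 -0.32074595]] [0.05389911 0.04008605] [ 0.50806689 -0.28832957] [0.02919604 0.02942514 0.02821166]
long axis yaw -1.1883222087303191 -1.1563414161886298
```

Run:
```python
from h import *
q=down(1.967)
bot.move_pose([0.5077,-0.2882,0.13],q)
bot.set_gripper(0.8)
bot.move_linear([0.5077,-0.2882,0.034],speed=0.12,until_force=8)
print(bot.read_position(),bot.read_ft_force())
bot.set_gripper(0.0,grasp_force=40)
print("w",bot.read_gripper_width(),bot.read_finger_force())
bot.move_linear([0.5077,-0.2882,0.25],speed=0.2)
bot.move_pose([0.55,0.07,0.32],down(1.706))
bot.wait(0.2)
c,T=campose("wrist"); im=bot.camera("wrist"); np.savez("w2.npz",T=T,im=im)
for t in ("knob_mid","brush_head","machine","spindle","ram"): print(t,[(np.round(d["bbox"]).tolist(),round(d["confidence"],2)) for d in bot.search_frame("wrist",t)][:2])
print(bot.read_clock(),bot.read_gripper_width(),bot.read_ft_force())
cv2.imwrite("pics/w2.png",cv2.resize(im[:,:,::-1],(800,600),interpolation=cv2.INTER_CUBIC))
```

```text
[ 0.50822713 -0.28858327  0.03466398] [-0.22484171 -1.12208484  0.32131448]
w 0.3436381462241012 41.47881209850311
knob_mid [([188.0, 124.0, 36.0, 32.0], 0.87), ([120.0, 126.0, 352.0, 113.0], 0.42)]
brush_head [([417.0, 90.0, 142.0, 273.0], 0.7)]
machine [([120.0, 125.0, 349.0, 115.0], 0.63)]
spindle [([182.0, 127.0, 42.0, 89.0], 0.68), ([267.0, 171.0, 11.0, 27.0], 0.64)]
ram [([120.0, 165.0, 156.0, 37.0], 0.78), ([123.0, 127.0, 345.0, 109.0], 0.51)]
10.5333 0.3432570123258316 [ 0.36587558  0.19791366 -2.53961702]
```

View pics/w2.png

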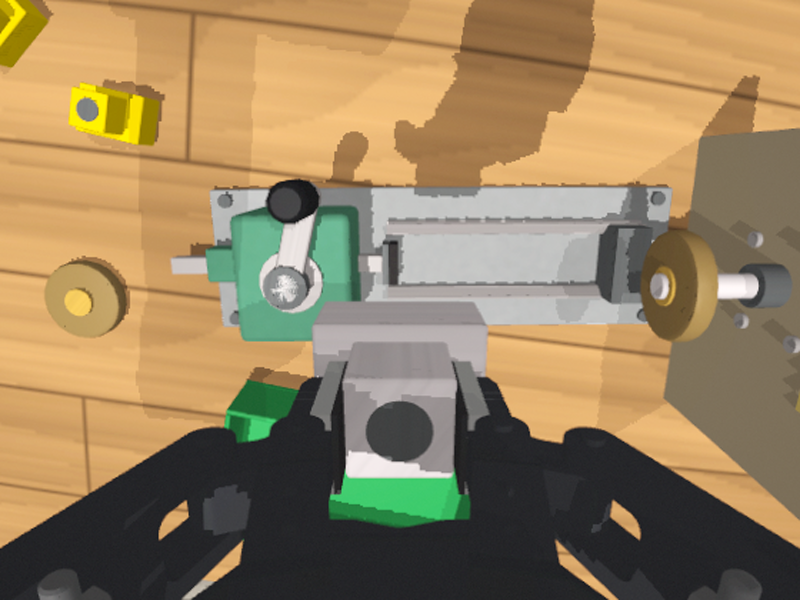

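The wrist picture shows the block held straight. The knob top is at (294,201), the hub at (287,287), the plate edge runs (211,190) to (672,186), the rails sit at v≈227 and v≈290, the ram face is at u≈397, and the stop is at u≈605.

Run:
```python
from h import *
c=bot.calibration("wrist"); T=np.load("w2.npz")["T"]; s=560/800
f=lambda u,v,z: px2w(c,T,(u*s,v*s),z)[:2]
P={n:f(*p) for n,p in dict(cA=(211,190,.012),cB=(672,186,.012),b1=(225,201,.014),b2=(656,198,.014),b3=(233,318,.014),b4=(642,315,.014),
 hub=(287,288,.14),knob=(294,201,.175),rU0=(390,222,.029),rU1=(600,221,.029),rL0=(390,292,.029),rL1=(600,293,.029),ramT=(397,240,.039),ramB=(397,287,.039),stT=(613,226,.052),stB=(606,303,.052)).items()}
for k,v in P.items(): print(k,np.round(v,4))
a=lambda p,q: np.arctan2(*(P[q]-P[p])[::-1])
print("yaw",a("cA","cB"),a("b1","b2"),a("b3","b4"),a("rU0","rU1"),a("rL0","rL1"), "len",np.linalg.norm(P["cB"]-P["cA"]))
yaw=np.mean([a("cA","cB"),a("b1","b2"),a("b3","b4")]); y=np.array([np.cos(yaw),np.sin(yaw)]); x=np.array([y[1],-y[0]])
for k,v in P.items(): print(k,"rel hub x,y",np.round([(v-P["hub"])@x,(v-P["hub"])@y],4))
```

```text
cA [ 0.5244 -0.1049]
cB [0.4644 0.3064]
b1 [ 0.5324 -0.0911]
b2 [0.477  0.2933]
b3 [ 0.6414 -0.0786]
b4 [0.5862 0.3091]
hub [ 0.5708 -0.0044]
knob [0.5096 0.0025]
rU0 [0.53   0.0582]
rU1 [0.5038 0.2407]
rL0 [0.5923 0.0663]
rL1 [0.5676 0.2562]
ramT [0.5434 0.0661]
ramB [0.5845 0.0717]
stT [0.5052 0.243 ]
stB [0.5711 0.2532]
yaw 1.7158642930406902 1.7139092860918839 1.7122464845560044 1.713269405372105 1.700451715331675 len 0.4156035268632391
cA rel hub x,y [-0.0602 -0.0928]
cB rel hub x,y [-0.061   0.3228]
b1 rel hub x,y [-0.0504 -0.0803]
b2 rel hub x,y [-0.0504  0.3081]
b3 rel hub x,y [ 0.0593 -0.0835]
b4 rel hub x,y [0.06   0.3081]
hub rel hub x,y [0. 0.]
knob rel hub x,y [-0.0596  0.0156]
rU0 rel hub x,y [-0.0314  0.0678]
rU1 rel hub x,y [-0.0313  0.2522]
rL0 rel hub x,y [0.0314 0.0669]
rL1 rel hub x,y [0.034  0.2584]
ramT rel hub x,y [-0.0171  0.0738]
ramB rel hub x,y [0.0244 0.0734]
stT rel hub x,y [-0.0296  0.2542]
stB rel hub x,y [0.0371 0.2549]
```

```bash
cat >> h.py <<'E'
MY=np.array([-.1427,.9898]); MX=np.array([.9898,.1427]); SP=np.array([.5754,-.0078]); YAW=1.714
def m2w(x,y): return SP+MX*x+MY*(y+.110)
E
python3 - <<'E'
from h import *
p=m2w(0,.04); q=down(YAW)
bot.move_pose([*p,0.16],q)
bot.move_linear([*p,0.075],speed=0.12)
h=bot.move_linear([*p,0.0465],speed=0.03,until_force=8)
print(h,p,bot.read_position(),bot.read_ft_force())
if bot.read_position()[2]<0.052:
    bot.set_gripper(0.62); bot.wait(.2)
    bot.move_linear([*p,0.16],speed=0.15)
    p2=m2w(0,-.01)
    bot.move_pose([*p2,0.30],q); bot.wait(.1)
    c,T=campose("wrist"); im=bot.camera("wrist"); np.savez("w3.npz",T=T,im=im)
    for t in ("knob_mid","block"): print(t,[(np.round(d["bbox"]).tolist(),round(d["confidence"],2)) for d in bot.search_frame("wrist",t)][:3])
    cv2.imwrite("pics/w3.png",cv2.resize(im[:,:,::-1],(800,600),interpolation=cv2.INTER_CUBIC))
print(bot.read_clock())
E
```

```text
True [0.553995 0.14067 ] [0.5535359  0.14063348 0.04683067] [-1.00935634  0.0967963   5.04921221]
knob_mid [([154.0, 107.0, 40.0, 35.0], 0.81)]
block [([298.0, 160.0, 47.0, 36.0], 0.6), ([20.0, 43.0, 67.0, 46.0], 0.57)]
15.375
```

View pics/w3.png

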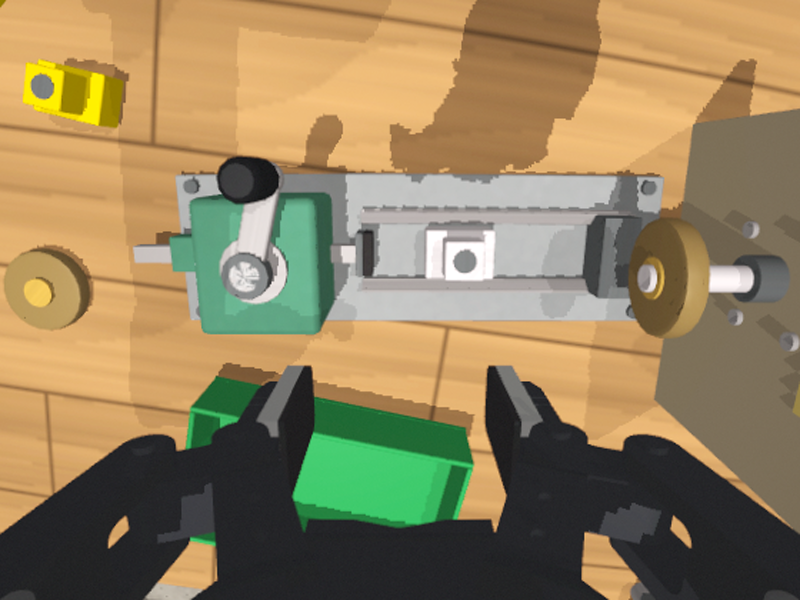

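The block lies flat and square in the channel, with its boss at (464,258). The knob's top face is near (240,179), and the hub is at (247,275).

Run:
```python
from h import *
c=bot.calibration("wrist"); T=np.load("w3.npz")["T"]
im=np.load("w3.npz")["im"]; s=.7
cv2.imwrite("pics/k.png",cv2.resize(im[90:230,120:260,::-1],(600,600),interpolation=cv2.INTER_NEAREST))
for uv in ((240,179),(244,179)):
    k=px2w(c,T,np.array(uv)*s,.175)[:2]; d=k-SP; print(k,d@MX,d@MY,np.hypot(*d))
for z in (.125,.13,.14):
    h=px2w(c,T,np.array([247,275])*s,z)[:2]; print(z,h,(h-SP)@MX,(h-SP)@MY)
```

```text
[ 5.10359615e-01 -5.06924214e-04] -0.06333625115236984 0.016499949351585344 0.0654479994696784
[0.51007269 0.00159587] -0.06332018161112121 0.01862223781830282 0.0659995443559753
0.125 [ 0.57413645 -0.00728569] -0.001177273754669579 0.0006893734948886036
0.13 [ 0.57286005 -0.00588549] -0.002240841034584951 0.002257435281820078
0.14 [ 0.57030726 -0.00308508] -0.004367975594415695 0.005393558855683028
```

View pics/k.png

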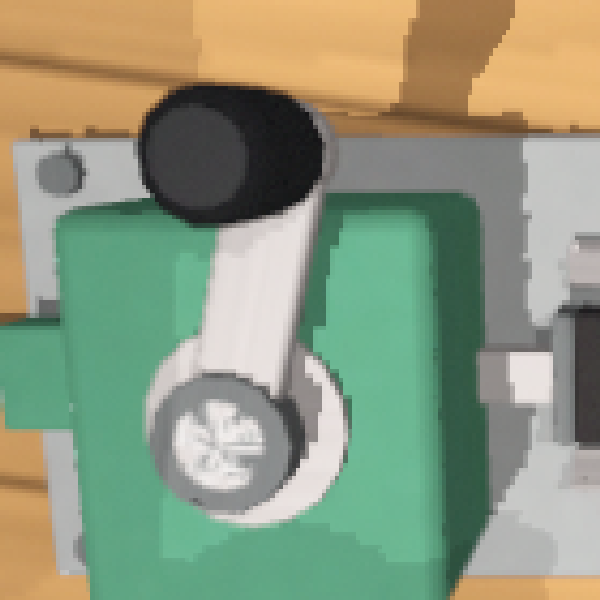

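Knob top at about (236,180), radius check 64.8 mm, which is consistent. Next I grip it and start cranking with radial force correction.

```bash
cat > crank.py <<'E'
from h import *
import json
def rh(phi): return np.array([np.cos(phi),np.sin(phi)])
ecc=lambda a: 2.3+5.1*np.sin(a)*(1-np.cos(a))
class Crank:
    def __init__(s,**k): s.__dict__.update(k)
    def save(s): json.dump({k:(v.tolist() if hasattr(v,"tolist") else v) for k,v in s.__dict__.items()},open("st.json","w"))
    def step(s,da,speed=.08):
        s.a+=da; phi=s.phi0-s.a
        t=np.array(s.C)+.065*rh(phi); bot.move_linear([*t,s.z],speed=speed)
        f=np.array(bot.read_ft_force())[:2]-s.f0; p=np.array(bot.read_position())[:2]
        r=rh(phi); fwd=np.array([r[1],-r[0]])     # clockwise tangent
        fr,ft=f@r,-(f@fwd)                        # ft: push needed by the hand
        s.C=(np.array(s.C)+1.0e-4*np.clip(fr,-10,10)*r).tolist()
        d=p-s.C; s.aa=s.a+np.angle(np.exp(1j*(s.phi0-s.a-np.arctan2(d[1],d[0]))))
        return fr,ft
E
python3 - <<'E'
from crank import *
c=bot.calibration("wrist"); T=np.load("w3.npz")["T"]
k=px2w(c,T,(165.5,126.2),.175)[:2]; d=k-SP; print(k,np.hypot(*d))
q=down(YAW)
bot.move_pose([*k,0.23],q); bot.wait(.1)
f0=np.mean([bot.read_ft_force() for _ in range(5)],0)[:2]
bot.move_linear([*k,0.133],speed=0.1,until_force=6)
print(bot.read_position(),f0,bot.read_clock())
bot.set_gripper(0.0,grasp_force=60)
print("w",bot.read_gripper_width(),bot.read_ft_force(),bot.read_clock())
s=Crank(C=SP.tolist(),a=0.,phi0=float(np.arctan2(d[1],d[0])),z=.133,f0=f0.tolist())
for i in range(8):
    print(np.round(s.step(.12,.06),2),round(s.a,2),round(s.aa,3),round(ecc(s.aa),2),np.round(s.C,4),bot.read_clock())
s.save()
E
```

```text
[ 0.51127615 -0.00234155] 0.06435575683508643
[ 0.51182387 -0.00238622  0.13359255] [-0.3526039   0.07526562] 17.1667
w 0.29077385202381617 [-0.6633698   0.94080717  3.58327225] 17.525
[-1.64 -3.33] 0.12 0.132 2.31 [ 0.5756 -0.0078] 17.8083
[-3.09 -2.1 ] 0.24 0.251 2.34 [ 0.5759 -0.0079] 18.0917
[-4.16 -2.6 ] 0.36 0.367 2.42 [ 0.5762 -0.0081] 18.375
[-2.99 -1.84] 0.48 0.484 2.57 [ 0.5765 -0.0083] 18.6583
[-2.1  -1.59] 0.6 0.601 2.81 [ 0.5766 -0.0084] 18.9417
[-2.22 -1.11] 0.72 0.718 3.13 [ 0.5768 -0.0086] 19.225
[-2.07 -0.67] 0.84 0.835 3.54 [ 0.5769 -0.0087] 19.5083
[-2.23 -0.32] 0.96 0.952 4.05 [ 0.577  -0.0089] 19.7917
```

Run:
```python
from crank import *
s=Crank(**json.load(open("st.json")))
while s.a<9.9:
    fr,ft=s.step(.12,.075)
    e=ecc(s.aa)-2.3
    if round(s.a/.12)%4==0: print(round(s.a,2),round(s.aa,3),"fr %.1f ft %.1f ecc %.1f diff %.1f"%(fr,ft,e,ft-e),np.round(s.C,4))
    if abs(fr)>15 or ft-e>6: print("STOP",s.a,fr,ft,e); break
s.save(); print(bot.read_clock(),bot.read_gripper_width())
```

```text
1.44 1.419 fr -0.5 ft 1.3 ecc 4.3 diff -3.0 [ 0.5771 -0.009 ]
1.92 1.886 fr 0.3 ft 3.7 ecc 6.4 diff -2.7 [ 0.5771 -0.0089]
2.4 2.367 fr 0.8 ft 2.8 ecc 6.1 diff -3.3 [ 0.5772 -0.0088]
2.88 2.87 fr 0.6 ft 1.6 ecc 2.7 diff -1.1 [ 0.5773 -0.0088]
3.36 3.386 fr 0.4 ft -2.6 ecc -2.4 diff -0.2 [ 0.5775 -0.0088]
3.84 3.894 fr 1.5 ft -7.2 ecc -6.0 diff -1.1 [ 0.5779 -0.0091]
4.32 4.383 fr 1.0 ft -8.4 ecc -6.4 diff -2.0 [ 0.5781 -0.0096]
4.8 4.856 fr 0.8 ft -6.9 ecc -4.3 diff -2.6 [ 0.5782 -0.0101]
5.28 5.319 fr 1.1 ft -3.7 ecc -1.8 diff -1.9 [ 0.578  -0.0105]
5.76 5.783 fr 0.7 ft -2.7 ecc -0.3 diff -2.4 [ 0.5777 -0.0107]
6.24 6.253 fr 1.8 ft -2.8 ecc -0.0 diff -2.8 [ 0.5771 -0.0108]
6.72 6.725 fr 2.6 ft -2.2 ecc 0.2 diff -2.4 [ 0.5766 -0.0105]
7.2 7.195 fr 0.8 ft -1.0 ecc 1.6 diff -2.5 [ 0.5762 -0.0102]
7.68 7.659 fr 1.8 ft 1.6 ecc 4.0 diff -2.4 [ 0.5761 -0.0096]
8.16 8.126 fr 2.2 ft 4.2 ecc 6.2 diff -2.0 [ 0.5762 -0.009 ]
8.64 8.604 fr 0.8 ft 4.4 ecc 6.3 diff -1.8 [ 0.5765 -0.0086]
9.12 9.105 fr 1.2 ft 1.8 ecc 3.1 diff -1.3 [ 0.577  -0.0084]
9.6 9.622 fr 1.3 ft -4.0 ecc -2.0 diff -2.0 [ 0.5776 -0.0084]
38.5417 0.2881457826739175
```

Run:
```python
from crank import *
s=Crank(**json.load(open("st.json")))
while s.a<14.2:
    da,sp=(.15,.075) if s.a<11.3 else (.05,.04)
    fr,ft=s.step(da,sp); e=ecc(s.aa)-2.3
    if s.a>11.2: print(round(s.a,2),round(s.aa,3),"fr %.1f ft %.1f diff %.1f"%(fr,ft,ft-e),round(bot.read_clock(),1))
    if abs(fr)>18 or ft-e>5 or bot.read_clock()>58: break
s.save(); print(bot.read_clock())
```

```text
11.31 11.36 fr 1.9 ft -5.6 diff -2.6 41.1
11.36 11.391 fr 0.5 ft -2.5 diff 0.4 41.3
11.41 11.437 fr 2.1 ft -2.2 diff 0.5 41.6
11.46 11.485 fr 1.0 ft -1.2 diff 1.2 41.8
11.51 11.533 fr 1.1 ft -1.4 diff 0.8 42.1
11.56 11.582 fr 0.8 ft -1.2 diff 0.7 42.3
11.61 11.63 fr 1.2 ft -0.9 diff 0.7 42.6
11.66 11.678 fr 0.3 ft -0.2 diff 1.3 42.8
11.71 11.726 fr -0.5 ft -0.4 diff 0.9 43.1
11.76 11.774 fr 0.3 ft -1.1 diff -0.0 43.3
11.81 11.823 fr 0.6 ft -0.6 diff 0.3 43.6
11.86 11.871 fr 0.8 ft 0.0 diff 0.8 43.8
11.91 11.92 fr 0.0 ft 0.6 diff 1.3 44.1
11.96 11.968 fr 0.4 ft 0.3 diff 0.8 44.3
12.01 12.018 fr 0.8 ft 1.0 diff 1.3 44.6
12.06 12.066 fr 0.3 ft 0.2 diff 0.5 44.8
12.11 12.115 fr 0.5 ft 0.4 diff 0.6 45.1
12.16 12.164 fr 1.1 ft 1.0 diff 1.1 45.3
12.21 12.213 fr 0.3 ft 0.7 diff 0.8 45.6
12.26 12.262 fr 0.5 ft 1.0 diff 1.1 45.8
12.31 12.311 fr 1.1 ft -0.2 diff -0.1 46.1
12.36 12.36 fr 0.4 ft 1.2 diff 1.3 46.3
12.41 12.409 fr 0.3 ft 0.5 diff 0.5 46.6
12.46 12.459 fr 1.1 ft 1.2 diff 1.2 46.8
12.51 12.508 fr 1.0 ft 1.7 diff 1.7 47.1
12.56 12.557 fr 0.8 ft 0.2 diff 0.2 47.3
12.61 12.607 fr 0.6 ft 0.0 diff 0.0 47.6
12.66 12.655 fr 0.7 ft -0.8 diff -0.8 47.8
12.71 12.705 fr 1.6 ft 1.3 diff 1.3 48.1
12.76 12.754 fr 0.8 ft 0.3 diff 0.3 48.3
12.81 12.803 fr 0.8 ft 0.7 diff 0.7 48.6
12.86 12.853 fr 0.8 ft 1.4 diff 1.3 48.8
12.91 12.902 fr 1.1 ft 0.3 diff 0.2 49.1
12.96 12.947 fr 0.5 ft 1.6 diff 1.5 49.3
13.01 12.984 fr 0.4 ft 3.1 diff 2.9 49.6
13.06 13.02 fr 0.0 ft 7.0 diff 6.7 49.8
49.8417
```

Run:
```python
from crank import *
s=Crank(**json.load(open("st.json")))
fr,ft=s.step(.04,.03); bot.wait(.25); f=np.array(bot.read_ft_force())[:2]-s.f0
r=rh(s.phi0-s.a); e=ecc(s.aa)-2.3; ft2=-(f@[r[1],-r[0]])
print(s.a,s.aa,fr,ft,ft2,e); s.save()
im=bot.camera("wrist"); print(bot.read_clock())
cv2.imwrite("pics/w4.png",cv2.resize(im[:,:,::-1],(800,600)))
```

```text
13.100000000000021 13.04554159817572 -0.27861730054080747 8.308944373596162 8.22686951909411 0.264811990891455
50.3917
```

View pics/w4.png

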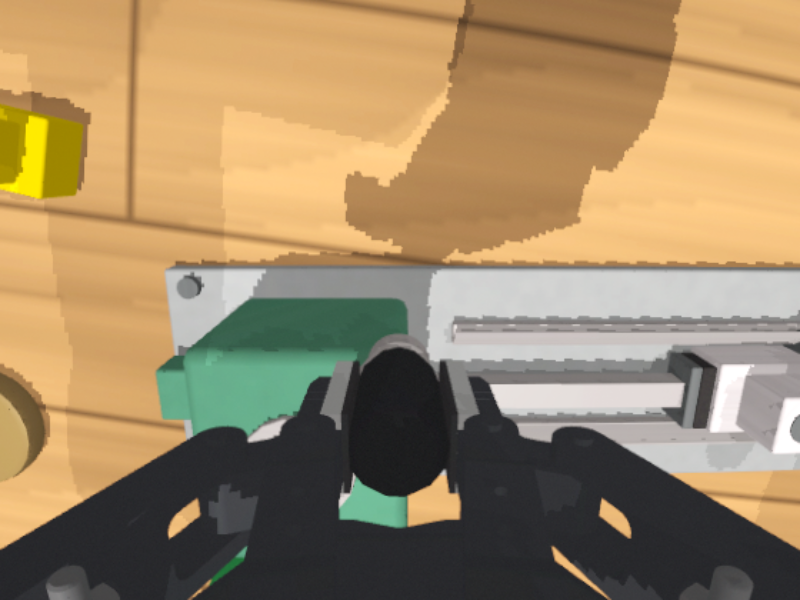

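Run:
```python
from h import *
a=bot.camera("top")[170:270,80:260,::-1]; b=bot.camera("side")[60:240,210:330,::-1]
a=cv2.resize(a,(540,300),interpolation=cv2.INTER_CUBIC); b=cv2.resize(b,(200,300),interpolation=cv2.INTER_CUBIC)
cv2.imwrite("pics/ts.png",np.hstack([a,b])); print(bot.read_clock())
```

```text
50.4917
```

View pics/ts.png

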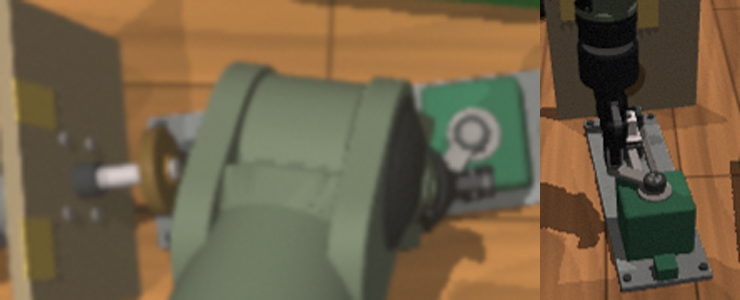

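Run:
```python
from crank import *
s=Crank(**json.load(open("st.json")))
print(np.round(s.step(.025,.03),1),s.aa); bot.wait(.2)
for i in range(8):
    fr,ft=s.step(-.04,.03); print(round(s.aa,3),"fr %.1f ft %.1f"%(fr,ft))
    if ft<-0.5: break
s.save()
bot.set_gripper(0.55); bot.wait(.1)
p=bot.read_position(); bot.move_linear([p[0],p[1],.24],speed=.12)
g=m2w(-.04,.05); bot.move_pose([*g,0.32],down(YAW)); bot.wait(.1)
c,T=campose("wrist"); im=bot.camera("wrist"); np.savez("w5.npz",T=T,im=im)
cv2.imwrite("pics/w5.png",cv2.resize(im[:,:,::-1],(800,600))); print(bot.read_clock())
```

```text
[ 0.1 10.3] 13.059458140457682
13.032 fr 0.1 ft 8.3
13.003 fr -0.7 ft 6.0
12.975 fr -0.5 ft 4.5
12.946 fr 0.7 ft 1.6
12.917 fr 0.8 ft -0.8
54.475
```

View pics/w5.png

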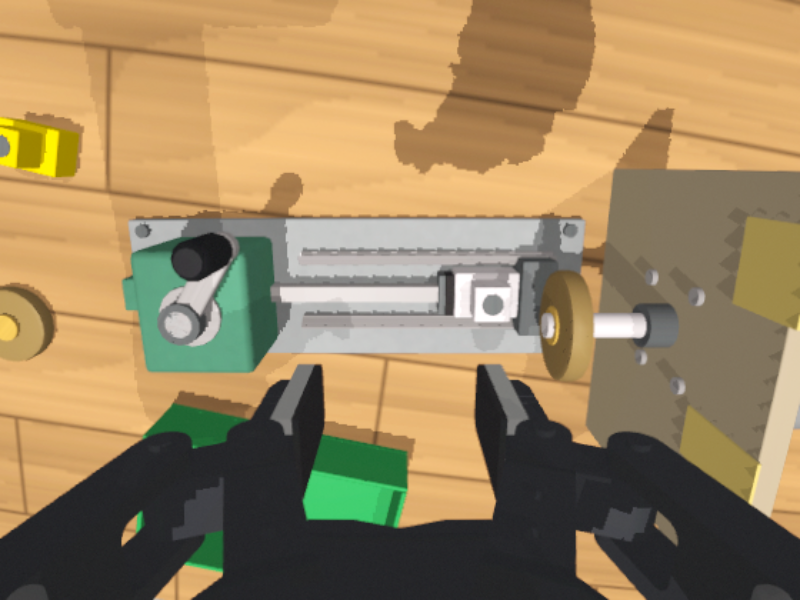

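The block is flush against the stop at u≈517, with the ram just behind it at u≈455. The crank is free and at rest, and the gripper is clear.

```bash
python3 -c "
from cell import bot
print(bot.close_job(),bot.read_clock())"
```

```text
the job is handed in; nothing more can be done
the job is handed in; nothing more can be done
```

The job is handed in at about 54 s of the 72 s allowed: the block looks flush against the stop in the last picture, pressed with an estimated 50–80 N (inferred from the knob force), and the crank was eased back until it no longer pushed and then let go; no verdict came back.

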